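# Wedge a plaster mould off its casting board

### The job

The cast has set, so start the plaster mould off its casting board: first swing the steel hold-down bar right off the mould until it is well clear of it. Then take the beech wedge, push it thin end first along the board into the pry notch in the mould's front edge until that front edge has just come up, about 4 mm off the board all along, with the rear edge still down between its cleats. Finish while still gripping the wedge in place, so that it cannot slip back and alone carries the front of the mould, and leave the other things on the bench as they are.

Things in the scene. Friction and masses are not known exactly. Their poses are not given: they have to be found in the camera images.
- board_top (a point): Point on the top face of the plywood casting board (fixed, 24 mm above the bench) under the middle of the mould; +x points from the board's front to its rear, +y left, z up. The board spans x -115 to +122, y -75 to +75 mm; in front of the mould lies a bare strip 50 mm deep. Cleats 10 mm high hold the mould's rear and sides with 1.5 mm of play.
- bar (a joint): Angle (rad) of the level steel hold-down bar on its post (at x +98, y 0 mm of board_top, 123 mm tall above the bench). 0: along board -x, over the mould's middle; grows as the free end swings left (board +y), clockwise from above, to a stop at 1.75. Clear of the mould from 1.3. Stays where left; about 0.5 N at its end turns it.
- bar_end (a point): Point in the bar, mid-thickness, 170 mm from the post's axis and 12 mm short of its rounded free end. The bar is 24 mm wide, 10 mm thick, its underside 97 mm above the bench. Its slack clamp screw, 98 mm from the post, has a 29 mm round head reaching 124 mm above the bench and a foot 0.5 mm over the mould.
- notch (a point): Middle of the front lower edge of the white plaster mould, at the mouth of its pry notch (open to front and below: 42 mm wide, 8 mm high, 56 mm deep). The mould is a loose block, 130 mm front to rear (its +x), 120 wide (y), 60 high, 0.7 to 1.05 kg; its top is 84 mm above the bench, with a 10 mm high pouring cup right of the middle.
- mould_front_left (a point): Point on the mould's lower front edge, 10 mm from its left corner; at the level of the board's top while the mould lies flat.
- mould_front_right (a point): The same, 10 mm from the right corner.
- mould_rear (a point): Middle of the mould's lower rear edge.
- wedge_centre (a point): Beech wedge lying on its flat underside: 100 mm long, 32 wide with parallel sides, 4 mm thick at the thin end rising evenly to 24 mm at the thick end (1 mm per 5 mm), 35 g. This point is half-way along, 7 mm above the underside. Its -y axis points to the thin end, z up.
- wedge_tip (a point): Middle of the wedge's thin end, 2 mm above its underside, 50 mm from wedge_centre along -y.
- chisel_centre (a point): Bystander: steel stone chisel 197 mm long, lying at the right; centre point. Leave it where it is.
- stone_centre (a point): Bystander: grey-green stone sample 45 x 55 x 35 mm at the left; centre point. Leave it where it is.
- cork_centre (a point): Bystander: cork sanding block 61 x 96 x 33 mm at the left, nearest the robot; centre point. Leave it where it is.
Not all that is in view belongs to the job. There is more than one size of the part that bears wedge_centre; the job needs the smaller.

How it is judged:
On the way:
1. the hold-down bar is swung clear of the mould while the mould still lies flat (value of joint bar above 1.3 rad and z of each of mould_front_left, mould_front_right in the frame of board_top below 0.0015 m), for 0.2 s.
At the end, for the whole second after the job is handed in: Bar beyond 1.3 rad. Both ends of the mould's front edge 1.8 to 7 mm off the board, rear edge within 2 mm of the board and 5 mm of its place. Wedge on the board, thin end over 15 mm into the notch, carrying the mould (1 N), still gripped (2 N). Robot not touching the mould; all at rest (value of joint bar above 1.3 rad and z of mould_front_left in the frame of board_top between 0.0018 and 0.007 m and z of mould_front_right in the frame of board_top between 0.0018 and 0.007 m and z of mould_rear in the frame of board_top below 0.002 m and x of mould_rear in the frame of board_top between 0.06 and 0.069 m and y of mould_rear in the frame of board_top between -0.005 and 0.005 m and x of wedge_tip in the frame of notch above 0.015 m and y of wedge_tip in the frame of notch between -0.012 and 0.012 m and z of wedge_tip in the frame of board_top below 0.006 m and contact force between the fingers and wedge above 2 N and contact force between wedge and mould above 1 N and contact force between each of the arm, the fingers and mould below 0.3 N and linear speed of each of mould, wedge below 0.01 m/s); the arm keeps its last pose, push and grip.
It fails at once if the mould is knocked off its place or heaved up: its front edge more than 15 mm off the board, or its rear edge more than 10 mm from where it lay (z of notch in the frame of board_top above 0.015 m or distance of mould_rear from where it was at the start of the episode above 0.01 m).
It fails at once if a bystander (chisel, stone, cork block) is moved more than 20 mm (distance of any of chisel_centre, stone_centre, cork_centre from where it was at the start of the episode above 0.02 m).
It also fails if it takes over 64 s, if anything falls off the work surface, if the arm or the gripper's body presses on something with over 40 N, if the wrist force passes 120 N, or if a joint passes its speed limit or range.

### The arm

A 7-joint arm with a two-finger parallel gripper is mounted at the origin on a cart in front of the work surface, level with it; the furniture and walls round the work are solid. World frame = base frame: x ahead of the robot, y to its left, z up, the work surface at z = 0. Lengths are in m, angles in rad, forces in N, time in s.
With the tool pointing down it reaches from about 0.4 to 0.85 m from the base axis. Payload 10.4 kg.
Tool frame: the origin (TCP) lies between the finger pads; the fingertips stand 17 mm ahead of it and the grasp point (between the pads) lies 2 mm behind it; z points along the fingers, y is the line along which they close (so a half turn about z gives the same grasp; the last joint's range is limited). The gripper opens to 85 mm and grips with 20 to 120 N. Pads are 22 mm wide; open, the fingers measure 114 mm over their backs; the gripper's body (76 mm by 85 mm) begins 54 mm behind the grasp point. The pads swing forward as they close: fully open they stand 13 mm farther back than shut.
Start: joints at [-1.322, 0.332, -0.065, 1.46, 0.022, 1.35, -0.088], TCP at [0.168, 0.602, 0.248] pointing down, gripper open.
Joint ranges: [-2.6, 2.6], [-0.5, 2.12], [-1.47, 1.34], [0.16, 2.42], [-1.27, 4.41], [0.06, 2.06], [-2.6, 2.6]. Speed limits (rad/s): [2.22, 2.22, 2.79, 2.79, 3.14, 3.14, 3.14].

### API

Orientations are given as a unit quaternion [x, y, z, w].
In Python, from workcell import readout, imaging, manip gives the robot as it stands. The module is installed in compiled form; this text tells all that it offers.
- The arm moves only by the shell command python3 -m crank 'ROWS' [OPENING] [FORCE]. ROWS is JSON, a list of rows, each a list of 4 numbers: the shift along the tool's x, y, z as a fraction of full scale, then the turn about the tool's z as a fraction of full scale. In form: [[x, y, z, yaw], ...]. A call has 1 to 5 rows; each row is the pose to reach, as a shift and turn from the pose commanded when the call began, along the tool's axes at that moment; what a row does not reach only later rows make up. Full scale, the value 1, is 400 mm for a shift and 60 degrees for a turn. A row lasts 1/12 s, in which the tool goes at most 41.7 mm and 7.16 degrees, less where a joint would pass 70% of its speed; a pose out of reach is approached as far as the arm can. A call with a number of a shift or a turn outside -1 to 1 is refused whole. A call with a gripper value outside its range is refused whole. OPENING is the gripper command: -1 is shut, 1 is fully open, values between are in proportion, set as the call begins (- or left out, the last holds). The fingers move at their own pace and stop on an object; FORCE is the grip in N (left out, the last holds). Time passes only in rows, so rows that repeat a pose let the fingers close. It gives the time, the measured TCP pose, the force, the opening and the grip force at its end, in the units of the state.
- readout.get_obs(): the state, without advancing time (a new reading comes with each control period).
- imaging.camera(name): name is "scene" or "top"; returns a dict with "color" (400x640x3 uint8, red, green, blue), "fx", "fy", "cx", "cy" (pixels), "rvec" (rotation vector, rad) and "tvec" (3), from world to camera coordinates, as OpenCV has them. Camera axes: x right, y down, z forward; pixel columns grow to the right and rows downward; lengths in m; the calibration is good to about 2 mm. A picture is of the moment at which its call begins. There is no depth.
- manip.hand_in(): hands the job in; it is judged then, once.
The state is a dict: "clock": time; "joint_pos": joint angles; "joint_velocities": joint speeds; "tau": joint torques, N m; "position": TCP position; "ee_rot": TCP orientation; "ft_force": force on the tool from outside, world axes, zero at the start; "torque": the same for the moment, N m; "grip_width": opening from 0.0 (shut) to 1.0 (fully open); "grasp_force": force on a finger pad.
Only numpy, scipy, OpenCV 4.12 (cv2) and the standard library are available. Lean on these libraries where they do the work, as an engineer would, in place of code of your own. Each camera call takes 0.05 s, during which the arm holds its last target. There are 200 camera calls.

## Working session

There is one attempt and no reset: what is moved stays moved. The work goes in short steps, Python scripts to look and compute and a shell command to move; the robot and the scene stay as the last step left them, time stands still between calls to the robot, and variables do not carry over. Pictures are saved under pics/ and viewed, at most 10 in all, crops included, and the job is handed in when it is done.

```bash
mkdir -p pics
cat > h.py <<'E'
import numpy as np, cv2
from workcell import readout, imaging, manip
from scipy.spatial.transform import Rotation as R
def cam(n):
    c=imaging.camera(n); c['K']=np.array([[c['fx'],0,c['cx']],[0,c['fy'],c['cy']],[0,0,1]]); return c
def ray(c,uv,z):
    Rm=R.from_rotvec(np.ravel(c['rvec'])).as_matrix(); t=np.ravel(c['tvec']); o=-Rm.T@t
    uv=np.atleast_2d(uv).astype(float)
    d=np.c_[(uv[:,0]-c['cx'])/c['fx'],(uv[:,1]-c['cy'])/c['fy'],np.ones(len(uv))]@Rm
    return o+d*((z-o[2])/d[:,2])[:,None]
def proj(c,P): return cv2.projectPoints(np.atleast_2d(P).astype(float),np.ravel(c['rvec']),np.ravel(c['tvec']),c['K'],None)[0][:,0]
def save(c,f,box=None,s=1):
    im=c['color'][:,:,::-1]
    if box: im=im[box[1]:box[3],box[0]:box[2]]
    cv2.imwrite(f,cv2.resize(im,None,fx=s,fy=s,interpolation=cv2.INTER_CUBIC))
def st():
    o=readout.get_obs(); print({k:np.round(o[k],3).tolist() for k in('clock','position','ee_rot','joint_pos','ft_force','grip_width','grasp_force')})
    print(np.round(R.from_quat(o['ee_rot']).as_matrix(),3)); return o
E
python3 - <<'E'
from h import *
st()
for n in('scene','top'):
    c=cam(n); save(c,f'pics/{n}0.png'); print(n,c['fx'],np.ravel(c['rvec']),np.ravel(c['tvec']))
E
```

```text
{'clock': 0.0, 'position': [0.168, 0.602, 0.248], 'ee_rot': [0.135, 0.991, -0.001, -0.0], 'joint_pos': [-1.322, 0.333, -0.065, 1.461, 0.022, 1.35, -0.089], 'ft_force': [0.772, -0.461, -0.2], 'grip_width': 0.998, 'grasp_force': 0.0}
[[-0.963  0.268 -0.   ]
 [ 0.268  0.963 -0.001]
 [-0.    -0.001 -1.   ]]
scene 415.0429086204706 [ 0.31729584  2.88957627 -0.94404613] [0.45766082 0.0055805  1.34771451]
top 418.07257652150486 [ 2.12028682 -2.16024987  0.10056217] [-0.03079246  0.46249895  1.09669998]
```

View pics/top0.png

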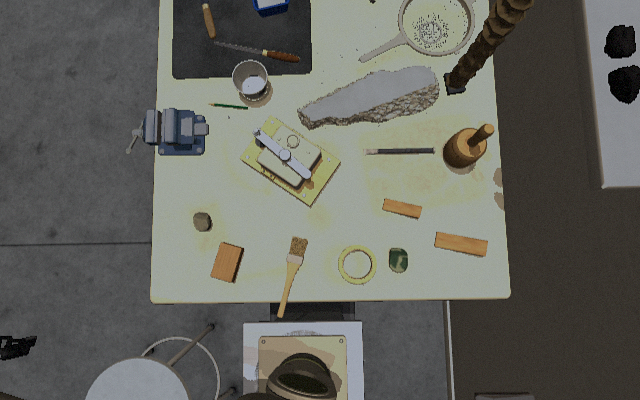

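View pics/scene0.png

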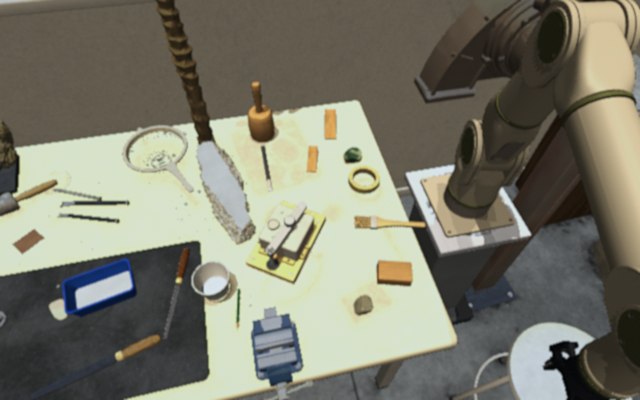

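Run:
```python
from h import *
c=cam('top'); s=cam('scene')
a=cv2.resize(c['color'][105:225,225:445],None,fx=3.6,fy=3.6,interpolation=cv2.INTER_CUBIC)
b=cv2.resize(s['color'][130:290,235:345],None,fx=3.6,fy=3.6,interpolation=cv2.INTER_CUBIC)
cv2.imwrite('pics/topc.png',a[:,:,::-1]);cv2.imwrite('pics/scenec.png',b[:,:,::-1])
# wedges by colour
hsv=cv2.cvtColor(c['color'],cv2.COLOR_RGB2HSV)
m=cv2.inRange(hsv,(5,110,90),(16,255,255)); m[:180]=0
for k in cv2.findContours(m,0,2)[0]:
    if cv2.contourArea(k)>150:
        r=cv2.minAreaRect(k); P=ray(c,cv2.boxPoints(r),0.012); print(r); print(P[:,:2].round(3).tolist(), np.linalg.norm(P[0]-P[1]),np.linalg.norm(P[1]-P[2]))
```

```text
((225.54586791992188, 261.5137634277344), (21.646875381469727, 35.918487548828125), 16.699243545532227)
[[0.273, 0.246], [0.365, 0.219], [0.347, 0.162], [0.256, 0.19]] 0.09583957427211437 0.059628078459988305
```

View pics/topc.png

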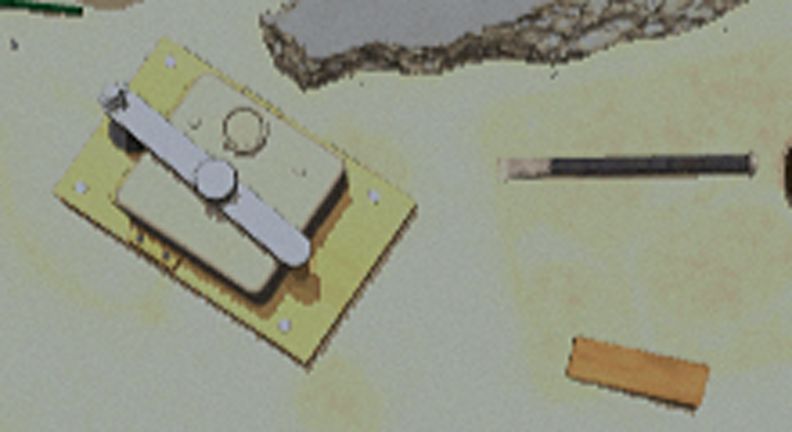

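View pics/scenec.png

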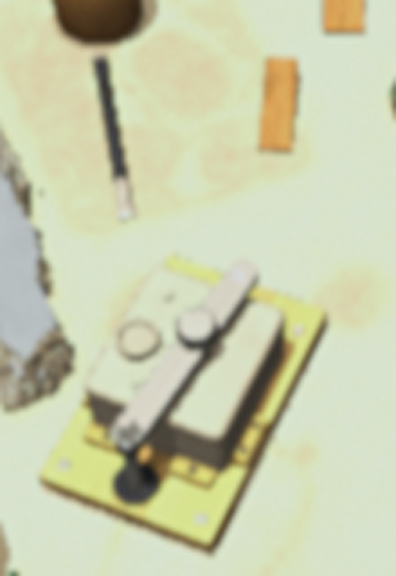

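Top view: the post is at about (257,132) and the bar's free end at (308,176), lying roughly along the board. The board corners are about (240,159), (311,206), (340,162) and (271,116).

There are two wedge candidates: (402,208), about 105 mm long, and (461,243), about 140 mm long. The smaller one at (402,208) fits the 100 mm length, and the enlarged crop shows it as a plain block with its thicker shadow on the right. I'll confirm which end is thin by triangulation.

```bash
cat >> h.py <<'E'
def tri(c,s,a,b):
    def P(k): return k['K']@np.c_[R.from_rotvec(np.ravel(k['rvec'])).as_matrix(),np.ravel(k['tvec'])]
    X=cv2.triangulatePoints(P(c),P(s),np.array(a,float).reshape(2,1),np.array(b,float).reshape(2,1)); return (X[:3]/X[3])[:,0]
E
python3 - <<'E'
from h import *
c=cam('top'); s=cam('scene')
T=lambda u,v:np.array([(u+.5)/3.6-.5+225,(v+.5)/3.6-.5+105]); S=lambda u,v:np.array([(u+.5)/3.6-.5+235,(v+.5)/3.6-.5+130])
B=ray(c,[T(55,193),T(310,362),T(416,205),T(165,39)],.024)[:,:2]  # RL FL FR RR
L=np.array([[.122,.075],[-.115,.075],[-.115,-.075],[.122,-.075]])
z1=L[:,0]+1j*L[:,1]; z2=B[:,0]+1j*B[:,1]
r=np.vdot(z1-z1.mean(),z2-z2.mean()); yaw=np.angle(r); t=z2.mean()-np.exp(1j*yaw)*z1.mean()
print('board',t,yaw,'scale',abs(r)/np.vdot(z1-z1.mean(),z1-z1.mean()).real,'res mm',np.abs(z2-t-np.exp(1j*yaw)*z1)*1000)
w=lambda x,y:(lambda q:(q.real,q.imag))(t+np.exp(1j*yaw)*(x+1j*y))
print('post',w(.098,0),'notch',w(-.065,0))
be=ray(c,[T(298,252)],.107)[0,:2]; q=((be[0]+1j*be[1])-t)*np.exp(-1j*yaw); print('barend in board',q, 'ang',np.arctan2(q.imag,.098-q.real))
for n,k,bx in(('top',c,(370,190,430,225)),('scene',s,(295,140,325,178))):
    im=k['color'][bx[1]:bx[3],bx[0]:bx[2]]; h=cv2.cvtColor(im,cv2.COLOR_RGB2HSV)
    m=((h[:,:,1]>105)&(h[:,:,2]>120)).astype(np.uint8)
    m=cv2.morphologyEx(cv2.resize(m*255,None,fx=4,fy=4,interpolation=cv2.INTER_LINEAR),2,np.ones((3,3)))
    k2=max(cv2.findContours((m>127).astype(np.uint8),0,2)[0],key=cv2.contourArea)
    ap=cv2.approxPolyDP(k2,8,True)[:,0]/4+np.array(bx[:2])
    print(n,ap.round(1).tolist(),ray(k,ap,.012)[:,:2].round(3).tolist(),'area',cv2.contourArea(k2)/16)
for nm,a,b in(('L up',T(575,338),S(260,150)),('R up',T(708,366),S(268,57)),('R dn',T(698,402),S(298,59)),('L dn',T(568,375),S(292,152))): print(nm,tri(c,s,a,b).round(4))
print('stone/cork',ray(c,[(202,222),(227,262)],.02)[:,:2])
E
```

```text
board (0.5820590156670343+0.02311766219620734j) 0.9578748751004296 scale 0.9854562673477479 res mm [1.71706024 2.94787173 3.22932349 1.99987756]
post (np.float64(0.6384344539297253), np.float64(0.1032788121423597)) notch (np.float64(0.5446671433499434), np.float64(-0.03005044746195494))
barend in board (-0.07228263832859123+0.018924240536414005j) ang 0.11068011980890505
top [[384.0, 201.2], [383.2, 209.8], [419.8, 216.5], [420.5, 206.0], [388.5, 199.0]] [[0.465, -0.228], [0.442, -0.225], [0.422, -0.322], [0.45, -0.326], [0.471, -0.24]] area 409.28125
scene [[310.2, 146.0], [307.0, 170.5], [315.5, 171.8], [317.8, 151.2], [316.5, 147.0]] [[0.442, -0.331], [0.475, -0.223], [0.449, -0.211], [0.421, -0.301], [0.421, -0.322]] area 211.4375
L up [ 0.4746 -0.231  -0.0022]
R up [ 0.4477 -0.3253  0.0219]
R dn [ 0.4204 -0.3162  0.0226]
L dn [ 0.4458 -0.2246 -0.0046]
stone/cork [[0.41780757 0.26825283]
 [0.30881218 0.19857432]]
```

The triangulated top corners put the thin end at about (0.460,-0.228), with z near 0, and the thick end at about (0.434,-0.321), with z about 22 mm. Next I travel, shut the gripper and push the bar.

```bash
R='python3 -m crank'
$R '[[-0.35,-0.325,0,0],[-0.35,-0.325,0,0],[-0.35,-0.325,0,0],[-0.35,-0.325,0,0],[-0.35,-0.325,0,0]]' -1 40
$R '[[-0.35,-0.325,0,0],[-0.35,-0.325,0,0],[-0.35,-0.325,0,0],[-0.35,-0.325,0,0],[-0.35,-0.325,0,0]]'
$R '[[-0.35,-0.325,0,0],[-0.35,-0.325,0,0],[-0.35,-0.325,0,0],[-0.35,-0.325,0,0],[-0.35,-0.325,0,0]]'
$R '[[-0.35,-0.325,0,0],[-0.35,-0.325,0,0],[-0.35,-0.325,0,0],[-0.35,-0.325,0,0],[-0.35,-0.325,0,0]]'
$R '[[0,0,0,0.55],[0,0,0,0.55],[0,0,0,0.55],[0,0,0,0.55],[0,0,0,0.55]]'
$R '[[0,0,0,0.55],[0,0,0,0.55],[0,0,0,0.55],[0,0,0,0.55],[0,0,0,0.55]]'
$R '[[0,0,0,0.4],[0,0,0,0.4],[0,0,0,0.4],[0,0,0,0.4],[0,0,0,0.4]]' | tail -3
python3 -c "from h import *; st()"
```

```text
clock: 0.72
position: [0.2705, 0.4355, 0.2485]
ee_rot: [0.137, 0.991, -0.0, 0.0]
ft_force: [0.6, 0.3, 0.1]
grip_width: 0.3
grasp_force: 0.0
clock: 1.13
position: [0.3698, 0.2723, 0.2486]
ee_rot: [0.138, 0.99, 0.0, 0.0]
ft_force: [0.7, 0.1, -0.1]
grip_width: 0.004
grasp_force: 0.0
clock: 1.55
position: [0.4693, 0.1091, 0.2487]
ee_rot: [0.138, 0.99, -0.0, 0.001]
ft_force: [-0.4, -0.3, -0.4]
grip_width: 0.0
grasp_force: 0.0
clock: 1.97
position: [0.5688, -0.0537, 0.2485]
ee_rot: [0.137, 0.991, -0.001, 0.001]
ft_force: [0.5, 0.0, -0.0]
grip_width: 0.002
grasp_force: 0.0
clock: 2.38
position: [0.5676, -0.0492, 0.2482]
ee_rot: [0.414, 0.91, 0.0, -0.0]
ft_force: [0.3, -0.5, -0.6]
grip_width: -0.004
grasp_force: 0.0
clock: 2.8
position: [0.5676, -0.0491, 0.2483]
ee_rot: [0.656, 0.755, 0.0, -0.0]
ft_force: [0.3, 0.5, 0.3]
grip_width: -0.002
grasp_force: 0.0
ft_force: [-0.6, -0.3, -0.7]
grip_width: -0.0
grasp_force: 0.0
{'clock': 3.217, 'position': [0.568, -0.049, 0.248], 'ee_rot': [0.797, 0.604, -0.0, -0.0], 'joint_pos': [-0.672, 0.256, 0.808, 1.648, -0.191, 1.319, -0.106], 'ft_force': [-0.601, -0.295, -0.685], 'grip_width': -0.0, 'grasp_force': 0.0}
[[ 0.27   0.963 -0.   ]
 [ 0.963 -0.27   0.   ]
 [ 0.    -0.    -1.   ]]
```

```bash
R='python3 -m crank'
$R '[[0,0,0.09,0],[0,0,0.18,0],[0,0,0.27,0],[0,0,0.345,0],[0,0,0.345,0]]'
$R '[[0.03,-0.069,0,0],[0.045,-0.10,0,0],[0.059,-0.134,0,0],[0.079,-0.163,0,0],[0.099,-0.192,0,0]]'
$R '[[0.025,-0.026,0,0],[0.05,-0.051,0,0],[0.079,-0.072,0,0],[0.108,-0.092,0,0],[0.14,-0.108,0,0]]'
$R '[[0.034,-0.014,0,0],[0.067,-0.026,0,0],[0.101,-0.034,0,0],[0.137,-0.038,0,0],[0.172,-0.04,0,0]]'
$R '[[0.035,0.002,0,0],[0.071,0.006,0,0],[0.071,0.006,0,0],[0.071,0.006,0,0]]'
python3 - <<'E'
from h import *
c=cam('top'); save(c,'pics/top1.png',(200,90,440,260),3)
E
```

```text
clock: 3.63
position: [0.5642, -0.0487, 0.1049]
ee_rot: [0.796, 0.606, -0.004, -0.002]
ft_force: [-0.4, -0.2, 0.3]
grip_width: -0.002
grasp_force: 0.0
clock: 4.05
position: [0.5048, 0.0098, 0.1122]
ee_rot: [0.796, 0.605, 0.001, 0.0]
ft_force: [0.7, -0.3, -0.7]
grip_width: 0.001
grasp_force: 0.3
clock: 4.47
position: [0.4783, 0.0756, 0.1123]
ee_rot: [0.796, 0.605, 0.001, 0.0]
ft_force: [1.7, 0.0, 0.1]
grip_width: 0.001
grasp_force: 0.3
clock: 4.88
position: [0.4814, 0.1471, 0.1113]
ee_rot: [0.796, 0.605, 0.001, -0.0]
ft_force: [0.1, -0.9, 0.8]
grip_width: -0.0
grasp_force: 0.3
clock: 5.22
position: [0.491, 0.1728, 0.1101]
ee_rot: [0.796, 0.605, -0.0, 0.0]
ft_force: [-0.4, -0.0, -0.4]
grip_width: 0.001
grasp_force: 0.0
```

View pics/top1.png

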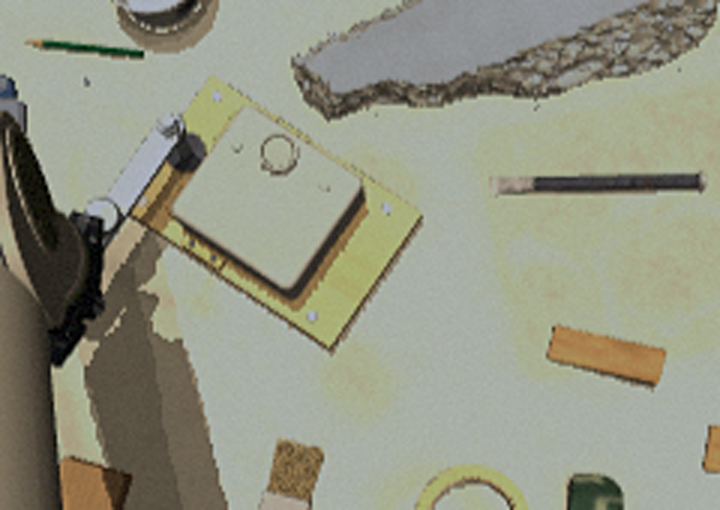

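The bar now lies at about 93° from the board axis, against the stop side and well clear of the mould. The mould is flat in its place and the bystanders are untouched. Next I refine the board yaw from the mould's top and work out the grasp.

Run:
```python
from h import *
c=cam('top')
T=lambda u,v:np.array([(u+.5)/3-.5+200,(v+.5)/3-.5+90])
def fit(L,B):
    z1=np.array(L)@[1,1j]; z2=B[:,:2]@[1,1j]; r=np.vdot(z1-z1.mean(),z2-z2.mean()); y=np.angle(r); t=z2.mean()-np.exp(1j*y)*z1.mean()
    print(t.round(4),y.round(4),'res',(np.abs(z2-t-np.exp(1j*y)*z1)*1000).round(1)); return t,y
fit([[.065,-.06],[-.065,-.06],[-.065,.06],[.065,.06]],ray(c,[T(240,107),T(365,188),T(291,289),T(173,209)],.084))
fit([[.122,-.075],[-.115,-.075],[-.115,.075]],ray(c,[T(213,76),T(422,217),T(332,349)],.024))
# wedge: frame x to thin end; thin corners z=.004, thick top corners z=.024
th=ray(c,[(384.6,199),(382.9,208.8)],.004); tk=ray(c,[(418.4,216.6),(421.1,206.3)],.024)
t,y=fit([[.05,-.016],[.05,.016],[-.05,.016],[-.05,-.016]],np.r_[th,tk])
print('deg',np.degrees(y),'grasp',[(t+np.exp(1j*y)*-.035).real,(t+np.exp(1j*y)*-.035).imag],np.linalg.norm(th.mean(0)-tk.mean(0)))
for n in('top','scene'):
  k=cam(n)
  print(n,proj(k,[[t.real+.05*np.cos(y),t.imag+.05*np.sin(y),0.004],[t.real-.05*np.cos(y),t.imag-.05*np.sin(y),.024]]).round(1))
st()
```

```text
(0.5811+0.0241j) 0.9579 res [6.3 5.7 6.  6.8]
(0.5814+0.0237j) 0.952 res [0.6 2.2 2. ]
(0.4468-0.2742j) 1.3093 res [2.7 3.8 3.2 2.3]
deg 75.01536469004668 grasp [np.float64(0.437757632882899), np.float64(-0.3079731351595299)] 0.09764620612623
top [[383.  203.7]
 [420.6 211.6]]
scene [[311.4 170.5]
 [312.9 145. ]]
{'clock': 5.417, 'position': [0.491, 0.171, 0.11], 'ee_rot': [0.797, 0.604, -0.0, -0.0], 'joint_pos': [-1.014, 0.263, 0.671, 1.928, -0.191, 1.015, -0.531], 'ft_force': [0.954, -0.522, -0.025], 'grip_width': 0.001, 'grasp_force': 0.0}
[[ 0.27   0.963 -0.   ]
 [ 0.963 -0.27  -0.   ]
 [-0.    -0.    -1.   ]]
```

```bash
R='python3 -m crank'
$R '[[0,0,-0.09,0],[0,0,-0.18,0],[0,0,-0.27,0],[0,0,-0.35,-0.012],[0,0,-0.35,-0.012]]' 0.4 | tail -6
$R '[[-0.08,0.013,0,0],[-0.16,0.026,0,0],[-0.24,0.039,0,0],[-0.32,0.052,0,0],[-0.397,0.065,0,0]]' | tail -6
$R '[[-0.08,0.013,0,0],[-0.16,0.026,0,0],[-0.24,0.039,0,0],[-0.32,0.052,0,0],[-0.397,0.065,0,0]]' | tail -6
$R '[[-0.08,0.013,0,0],[-0.16,0.026,0,0],[-0.24,0.039,0,0],[-0.32,0.052,0,0],[-0.397,0.065,0,0]]' | tail -6
$R '[[0,0,0.08,0],[0,0,0.16,0],[0,0,0.24,0],[0,0,0.3,0],[0,0,0.3,0]]' | tail -6
$R '[[0,0,0,0],[0,0,0,0]]' | tail -6
python3 -c "
from h import *
o=st(); M=R.from_quat(o['ee_rot']).as_matrix(); print('to go frac',M.T@(np.array([.4375,-.309,.0185])-o['position'])/.4,np.degrees(np.arctan2(M[1,0],M[0,0])))
c=cam('scene'); save(c,'pics/s2.png',(240,90,380,200),4)"
```

```text
clock: 5.83
position: [0.4931, 0.1723, 0.2565]
ee_rot: [0.793, 0.609, 0.004, -0.0]
ft_force: [0.7, 0.6, 0.3]
grip_width: 0.694
grasp_force: 0.0
clock: 6.25
position: [0.4744, 0.01, 0.2501]
ee_rot: [0.793, 0.609, 0.0, -0.0]
ft_force: [0.7, -0.9, -0.5]
grip_width: 0.704
grasp_force: 0.0
clock: 6.67
position: [0.4585, -0.1501, 0.2502]
ee_rot: [0.793, 0.609, 0.001, -0.0]
ft_force: [0.8, -0.3, -0.1]
grip_width: 0.702
grasp_force: 0.0
clock: 7.08
position: [0.4433, -0.3098, 0.2502]
ee_rot: [0.793, 0.61, 0.0, 0.0]
ft_force: [0.9, 0.9, 0.5]
grip_width: 0.7
grasp_force: 0.0
clock: 7.5
position: [0.4412, -0.3069, 0.1261]
ee_rot: [0.793, 0.609, -0.002, -0.003]
ft_force: [-0.8, 0.3, 0.9]
grip_width: 0.702
grasp_force: 0.0
clock: 7.67
position: [0.4443, -0.3088, 0.1318]
ee_rot: [0.793, 0.61, 0.0, 0.001]
ft_force: [0.3, -0.2, -0.1]
grip_width: 0.703
grasp_force: 0.0
{'clock': 7.667, 'position': [0.444, -0.309, 0.132], 'ee_rot': [0.793, 0.61, 0.0, 0.001], 'joint_pos': [-0.347, 0.398, 1.054, 1.867, -0.388, 1.1, 0.595], 'ft_force': [0.329, -0.178, -0.125], 'grip_width': 0.703, 'grasp_force': 0.0}
[[ 0.257  0.966  0.002]
 [ 0.966 -0.257 -0.001]
 [-0.     0.002 -1.   ]]
to go frac [-0.00475319 -0.01680781  0.28333375] 75.10970553960115
```

View pics/s2.png

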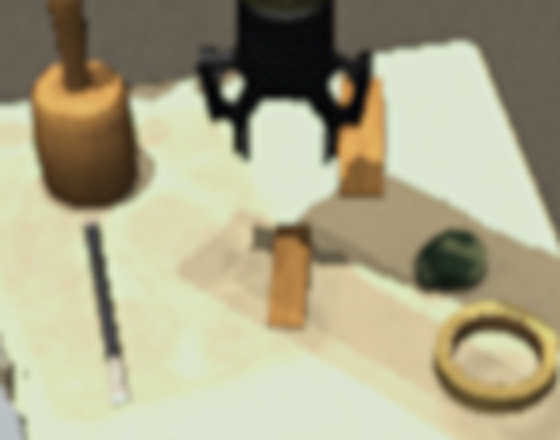

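The gripper stands astride the small wedge's thick end, with the wedge at about (290,275) in the crop. The larger wedge behind it is clear.

```bash
R='python3 -m crank'
$R '[[-0.005,-0.017,0.08,0],[-0.005,-0.017,0.15,0],[-0.005,-0.017,0.2,0],[-0.005,-0.017,0.23,0],[-0.005,-0.017,0.25,0]]' | tail -6
$R '[[0,0,0.01,0],[0,0,0.02,0],[0,0,0.028,0],[0,0,0.033,0],[0,0,0.033,0]]' | tail -6
$R '[[0,0,0,0],[0,0,0,0],[0,0,0,0],[0,0,0,0],[0,0,0,0]]' -1 60
$R '[[0,0,0,0],[0,0,0,0],[0,0,0,0]]' - 60
python3 -c "
from h import *
o=st()
c=cam('top'); save(c,'pics/t3.png',(360,180,440,230),6)"
```

```text
clock: 8.13
position: [0.4374, -0.3083, 0.0304]
ee_rot: [0.792, 0.61, 0.0, 0.0]
ft_force: [-0.3, -0.1, 0.2]
grip_width: 0.697
grasp_force: 0.0
clock: 8.55
position: [0.4371, -0.3083, 0.0173]
ee_rot: [0.793, 0.61, 0.0, 0.0]
ft_force: [-0.4, 1.0, -0.0]
grip_width: 0.7
grasp_force: 0.0
clock: 8.97
position: [0.4373, -0.3085, 0.0177]
ee_rot: [0.793, 0.61, 0.0, 0.0]
ft_force: [-0.3, 0.2, 4.7]
grip_width: 0.36
grasp_force: 58.8
clock: 9.22
position: [0.4373, -0.3085, 0.0177]
ee_rot: [0.793, 0.61, 0.0, 0.0]
ft_force: [-0.4, 0.6, 5.4]
grip_width: 0.365
grasp_force: 58.7
{'clock': 9.217, 'position': [0.437, -0.309, 0.018], 'ee_rot': [0.793, 0.61, 0.0, 0.0], 'joint_pos': [-0.209, 0.556, 0.901, 1.955, -0.558, 0.898, 0.722], 'ft_force': [-0.36, 0.637, 5.363], 'grip_width': 0.365, 'grasp_force': 58.749}
[[ 0.256  0.967  0.001]
 [ 0.967 -0.256 -0.   ]
 [ 0.     0.001 -1.   ]]
```

```bash
R='python3 -m crank'
$R '[[0,0,-0.03,0],[0,0,-0.07,0],[0,0,-0.12,0],[0,0,-0.17,0],[0,0,-0.2,0]]' | tail -6
$R '[[0.05,-0.002,0,0],[0.1,-0.004,0,0],[0.15,-0.006,0,0],[0.2,-0.008,0,0],[0.242,-0.009,0,0]]' | tail -6
$R '[[0.05,-0.002,0,0],[0.1,-0.004,0,0],[0.15,-0.006,0,0],[0.2,-0.008,0,0],[0.242,-0.009,0,0]]' | tail -6
$R '[[0,0,0,0.09],[0,0,0,0.18],[0,0,0,0.27],[0,0,0,0.338],[0,0,0,0.338]]' | tail -6
$R '[[0,0,0,0],[0,0,0,0]]'
python3 - <<'E'
from h import *
o=st(); M=R.from_quat(o['ee_rot']).as_matrix(); y=.956; u=np.array([np.cos(y),np.sin(y)]); b=np.array([.5812,.0238])
d=o['position'][:2]-b; print('board x,y of TCP',d@u,d@[-u[1],u[0]],'heading err deg',np.degrees(np.arctan2(M[1,0],M[0,0])-y))
c=cam('top'); save(c,'pics/t4.png',(225,100,385,230),5)
E
```

```text
clock: 9.68
position: [0.4372, -0.3089, 0.0995]
ee_rot: [0.793, 0.61, 0.001, 0.001]
ft_force: [-0.9, -0.4, -0.1]
grip_width: 0.36
grasp_force: 58.4
clock: 10.1
position: [0.4584, -0.2123, 0.0973]
ee_rot: [0.792, 0.61, 0.0, -0.0]
ft_force: [0.8, 0.1, -0.8]
grip_width: 0.359
grasp_force: 58.4
clock: 10.52
position: [0.4797, -0.1177, 0.0974]
ee_rot: [0.792, 0.61, 0.0, -0.0]
ft_force: [0.6, 0.4, -0.3]
grip_width: 0.36
grasp_force: 58.4
clock: 10.93
position: [0.4795, -0.1191, 0.0973]
ee_rot: [0.888, 0.459, -0.0, -0.0]
ft_force: [-1.0, 0.4, 0.6]
grip_width: 0.365
grasp_force: 58.4
clock: 11.1
position: [0.4795, -0.1192, 0.0972]
ee_rot: [0.887, 0.462, 0.0, -0.0]
ft_force: [0.4, -0.2, -0.3]
grip_width: 0.363
grasp_force: 58.4
{'clock': 11.1, 'position': [0.48, -0.119, 0.097], 'ee_rot': [0.887, 0.462, 0.0, -0.0], 'joint_pos': [-0.836, 0.368, 1.153, 2.015, -0.4, 1.009, -0.099], 'ft_force': [0.442, -0.168, -0.254], 'grip_width': 0.363, 'grasp_force': 58.365}
[[ 0.573  0.819  0.   ]
 [ 0.819 -0.573  0.   ]
 [ 0.    -0.    -1.   ]]
board x,y of TCP -0.1755083775329001 0.0005675301399033948 heading err deg 0.23646186935378322
```

View pics/t4.png

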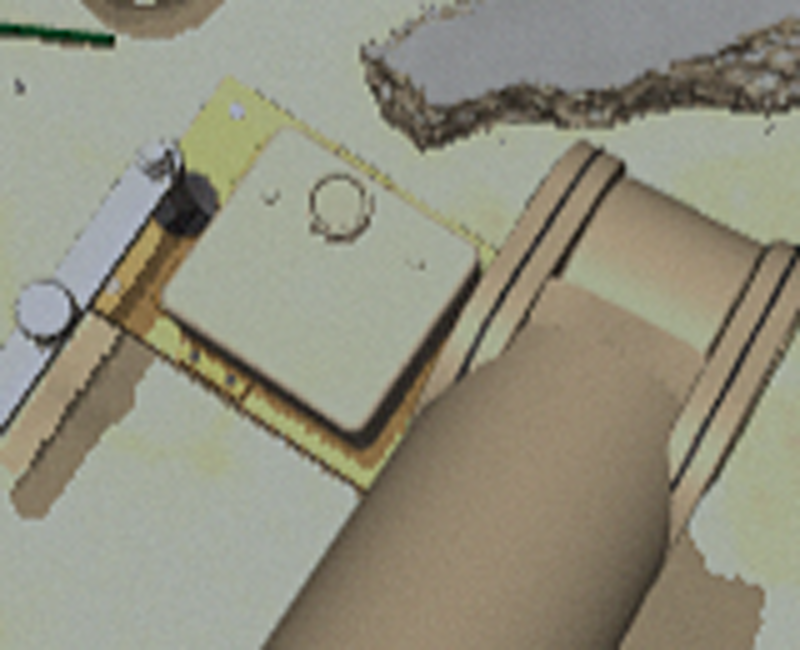

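The top view shows the mould undisturbed and the bar clear at lower left, but the arm hides the wedge. I'll therefore lower it onto the board by force.

```bash
R='python3 -m crank'
$R '[[0,0,0.04,0.004],[0,0,0.08,0.004],[0,0,0.11,0.004],[0,0,0.125,0.004],[0,0,0.13,0.004]]' | tail -6
$R '[[0,0,0.004,0],[0,0,0.007,0],[0,0,0.007,0]]' | tail -6
python3 - <<'E'
from h import *
for n in range(1):
    s=cam('scene'); np.save('s_ref.npy',s['color']); save(s,'pics/s5.png',(235,190,345,290),6)
E
```

```text
clock: 11.57
position: [0.479, -0.1194, 0.0443]
ee_rot: [0.888, 0.459, -0.001, -0.0]
ft_force: [-0.3, -1.1, 0.9]
grip_width: 0.363
grasp_force: 58.4
clock: 11.82
position: [0.4798, -0.1193, 0.0426]
ee_rot: [0.888, 0.459, 0.0, 0.0]
ft_force: [-0.1, 1.1, -0.5]
grip_width: 0.365
grasp_force: 58.4
```

View pics/s5.png

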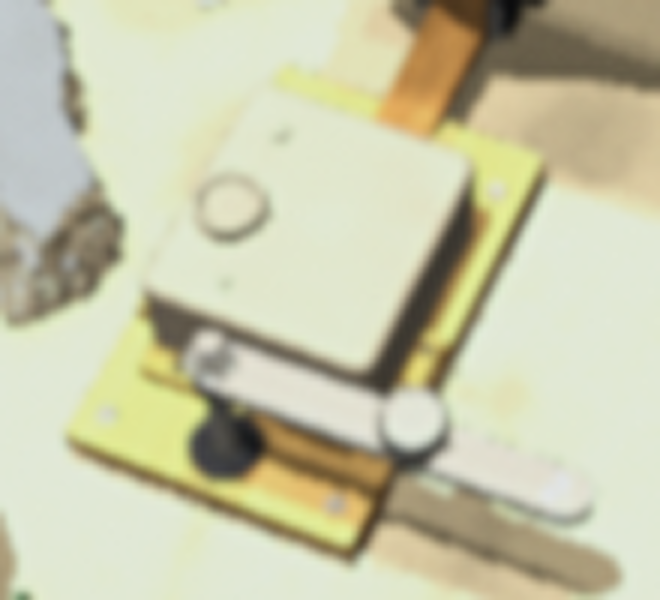

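The wedge lies on the board pointing at the mould's front, with its visible part spanning crop (380–435, 120–130) up to (435–485, 10–40). I'll check the lateral offset using this view only.

Run:
```python
from h import *
s=cam('scene')
S=lambda u,v:np.array([(u+.5)/6-.5+235,(v+.5)/6-.5+190])
B=ray(s,[S(545,155),S(285,68),S(352,557),S(69,440)],.024)
L=np.array([[-.115,.075],[-.115,-.075],[.122,.075],[.122,-.075]])
z1=L@[1,1j]; z2=B[:,:2]@[1,1j]; r=np.vdot(z1-z1.mean(),z2-z2.mean()); y=np.angle(r); t=z2.mean()-np.exp(1j*y)*z1.mean(); print(t,y)
for p in((430,15),(380,120),(435,133),(484,45)):
    z=.03
    for i in range(8):
        q=(ray(s,[S(*p)],z)[0,:2]@[1,1j]-t)*np.exp(-1j*y); z=.028+.2*max(0,-.0895-q.real)
    print(p,q.round(4),round(z,3))
```

```text
(0.5844164850232121+0.029741120615265883j) 0.9610329810253616
(430, 15) (-0.1632-0.0113j) 0.043
(380, 120) (-0.0999-0.012j) 0.03
(435, 133) (-0.103+0.0175j) 0.031
(484, 45) (-0.157+0.022j) 0.042
```

```bash
R='python3 -m crank'
$R '[[0,0.005,0,0],[0,0.005,0.0025,0],[0,0.005,0.0025,0]]' | sed -n 2,4p
$R '[[0.02,0,0,0],[0.04,0,0,0],[0.06,0,0,0],[0.08,0,0,0],[0.08,0,0,0]]' | sed -n 2,4p
for i in 1; do $R '[[0.003,0,0,0],[0.006,0,0,0],[0.0075,0,0,0]]' | sed -n 2,4p; $R '[[0.003,0,0,0],[0.006,0,0,0],[0.0075,0,0,0]]' | sed -n 2,4p;  $R '[[0.003,0,0,0],[0.006,0,0,0],[0.0075,0,0,0]]' | sed -n 2,4p;  $R '[[0.003,0,0,0],[0.006,0,0,0],[0.0075,0,0,0]]' | sed -n 2,4p; done
python3 -c "from h import *; st()"
```

```text
position: [0.4816, -0.1205, 0.0414]
ee_rot: [0.889, 0.459, 0.0, 0.0]
ft_force: [1.2, -0.0, 0.4]
position: [0.5013, -0.0924, 0.0415]
ee_rot: [0.888, 0.46, 0.001, 0.0]
ft_force: [1.0, 1.6, 3.6]
position: [0.5014, -0.0922, 0.0414]
ee_rot: [0.889, 0.459, -0.0, 0.0]
ft_force: [-2.2, -1.9, 7.3]
position: [0.5031, -0.0901, 0.0415]
ee_rot: [0.889, 0.458, -0.0, 0.0]
ft_force: [-1.3, -2.0, 5.5]
position: [0.5048, -0.0877, 0.0415]
ee_rot: [0.889, 0.458, -0.0, 0.0]
ft_force: [-2.3, -2.9, 6.8]
position: [0.5066, -0.0853, 0.0416]
ee_rot: [0.889, 0.458, -0.0, 0.0]
ft_force: [-2.3, -3.7, 7.6]
{'clock': 13.583, 'position': [0.507, -0.085, 0.042], 'ee_rot': [0.889, 0.458, -0.0, 0.0], 'joint_pos': [-0.765, 0.505, 1.014, 2.001, -0.537, 0.93, -0.09], 'ft_force': [-2.269, -3.678, 7.588], 'grip_width': 0.365, 'grasp_force': 59.225}
[[ 0.58   0.815  0.   ]
 [ 0.815 -0.58  -0.001]
 [-0.001  0.001 -1.   ]]
```

```bash
R='python3 -m crank'
$R '[[0.003,0,-0.0006,0],[0.006,0,-0.001,0],[0.0075,0,-0.001,0]]' | sed -n 2,4p; for i in 1; do $R '[[0.003,0,0,0],[0.006,0,0,0],[0.0075,0,0,0]]' | sed -n 2,4p;  $R '[[0.003,0,0,0],[0.006,0,0,0],[0.0075,0,0,0]]' | sed -n 2,4p;  $R '[[0.003,0,0,0],[0.006,0,0,0],[0.0075,0,0,0]]' | sed -n 2,4p; done
python3 - <<'E'
from h import *
s=cam('scene'); a=cv2.cvtColor(np.load('s_ref.npy'),7).astype(np.float32); b=cv2.cvtColor(s['color'],7).astype(np.float32)
for n,(x0,y0,x1,y1) in dict(front_top=(272,200,318,226),board_ctrl=(245,255,300,285),rear_top=(255,228,305,258)).items():
    print(n,cv2.phaseCorrelate(a[y0:y1,x0:x1],b[y0:y1,x0:x1]),np.abs(a-b)[y0:y1,x0:x1].mean())
E
```

```text
position: [0.5083, -0.0822, 0.0417]
ee_rot: [0.889, 0.459, -0.0, 0.0]
ft_force: [-0.5, -2.2, 4.3]
position: [0.5098, -0.0802, 0.0417]
ee_rot: [0.889, 0.459, -0.0, 0.0]
ft_force: [-4.2, -4.4, 6.8]
position: [0.5111, -0.0786, 0.0417]
ee_rot: [0.889, 0.458, -0.001, 0.0]
ft_force: [-6.2, -6.9, 8.8]
position: [0.5127, -0.0765, 0.0417]
ee_rot: [0.889, 0.458, -0.001, 0.001]
ft_force: [-5.6, -6.6, 8.6]
front_top ((-0.3079122268306982, 0.6981013031393086), 0.7154339187675052) 24.755016
board_ctrl ((0.006425081757075901, 0.01732384999827552), 1.0097454337279002) 0.76060605
rear_top ((-0.16386651717438738, 0.10014876673131212), 1.0085517129898072) 3.16
```

```bash
R='python3 -m crank'
$R '[[0.003,0,0,0],[0.006,0,0,0],[0.0085,0,0,0]]' | sed -n 2,4p; $R '[[0.003,0,0,0],[0.006,0,0,0],[0.0085,0,0,0]]' | sed -n 2,4p;  $R '[[0.003,0,0,0],[0.006,0,0,0],[0.0085,0,0,0]]' | sed -n 2,4p;  $R '[[0.003,0,0,0],[0.006,0,0,0],[0.0085,0,0,0]]' | sed -n 2,4p
cat > lift.py <<'E'
from h import *
from scipy.optimize import minimize
s=cam('scene'); a=cv2.cvtColor(np.load('s_ref.npy'),7); b=cv2.cvtColor(s['color'],7)
y=.956; bx=np.array([np.cos(y),np.sin(y),0]); by=np.array([-np.sin(y),np.cos(y),0]); o=np.array([.5812,.0238,.024])
for n,(X,Y,Z,w) in dict(FL=(-.065,.06,.06,7),FR=(-.065,-.06,.06,7),cup=(.02,-.025,.065,9),RL=(.065,.06,.06,7)).items():
    P=o+X*bx+Y*by+[0,0,Z]; p=proj(s,P)[0]; 
    J=lambda d:(proj(s,P+d)[0]-p).round(2).tolist()
    x0,y0=np.round(p).astype(int)-w; t=a[y0:y0+2*w+1,x0:x0+2*w+1]
    W=np.eye(2,3,dtype=np.float32)
    try: cc,W=cv2.findTransformECC(t,b[y0:y0+2*w+1,x0:x0+2*w+1],W,cv2.MOTION_TRANSLATION)
    except cv2.error as e: cc=None
    print(n,p.round(),'shift',W[:,2].round(2),cc,'per lift4',J([0,0,.004]),'per slide1.5',J(.0015*bx))
c=readout.get_obs(); d=c['position'][:2]-o[:2]; print('TCP board',d@bx[:2],d@by[:2],c['ft_force'].round(1) if hasattr(c['ft_force'],'round') else c['ft_force'])
save(s,'pics/s_last.png',(235,190,345,290),6)
E
python3 lift.py
```

```text
position: [0.5147, -0.0738, 0.0417]
ee_rot: [0.889, 0.458, -0.001, 0.001]
ft_force: [-5.7, -7.9, 8.2]
position: [0.5167, -0.0711, 0.0417]
ee_rot: [0.889, 0.458, -0.001, 0.001]
ft_force: [-5.9, -8.0, 8.3]
position: [0.5186, -0.0683, 0.0417]
ee_rot: [0.889, 0.458, -0.001, 0.001]
ft_force: [-5.9, -7.7, 8.5]
position: [0.5206, -0.0655, 0.0417]
ee_rot: [0.889, 0.458, -0.001, 0.001]
ft_force: [-4.9, -6.6, 8.5]
FL [316. 214.] shift [-0.23  2.13] 0.7372091183140956 per lift4 [0.0, -0.78] per slide1.5 [-0.2, 0.39]
FR [279. 201.] shift [ 1.46 14.07] None per lift4 [-0.1, -0.79] per slide1.5 [-0.22, 0.38]
cup [276. 226.] shift [-0.84  0.98] 0.5690800660521355 per lift4 [-0.11, -0.76] per slide1.5 [-0.24, 0.41]
RL [297. 250.] shift [-0.09  0.2 ] 0.9733076269985439 per lift4 [-0.05, -0.72] per slide1.5 [-0.23, 0.45]
TCP board -0.10768519531812497 -0.002011696087299553 [-5.5 -6.2  6.9]
```

View pics/s_last.png

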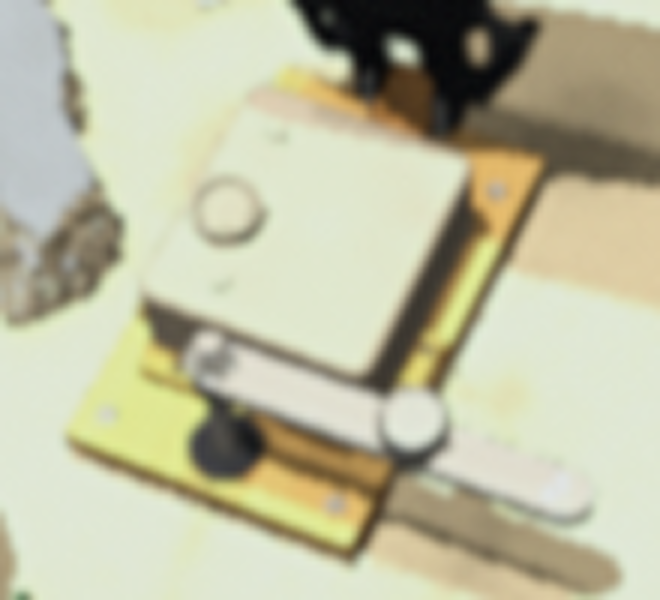

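The scene view shows the wedge under the front edge and the mould in its cleats. The cup has moved about (-0.5,+0.5) px, which suggests a rearward tilt. I'll confirm in the top view, against the picture taken before contact.

Run:
```python
from h import *
c=cam('top'); save(c,'pics/t9.png',(225,100,385,230),5)
a=cv2.imread('pics/t4.png',0); b=cv2.imread('pics/t9.png',0)
y=.956; u=np.array([np.cos(y),np.sin(y),0]); P=np.array([.5812,.0238,.084])
print('px(5x) per: rear 1mm',((proj(c,P+.001*u)-proj(c,P))*5).round(2),'lift 2mm at cup',((proj(c,P+[0,0,.002])-proj(c,P))*5).round(2))
def m(n,x,y,w):
    t=a[y-w:y+w,x-w:x+w]; W=np.eye(2,3,dtype=np.float32)
    try: cc,W=cv2.findTransformECC(t,b[y-w:y+w,x-w:x+w],W,cv2.MOTION_TRANSLATION); print(n,W[:,2].round(2),round(cc,3))
    except cv2.error: print(n,'fail')
m('cup',340,205,42); m('cup big',335,205,55); m('board stud',237,110,18); m('rear mark',270,195,20); m('left edge',262,372,30); m('RL corner',165,295,25)
```

```text
px(5x) per: rear 1mm [[-1.57 -1.04]] lift 2mm at cup [[-0.37 -0.92]]
cup fail
cup big fail
board stud fail
rear mark fail
left edge fail
RL corner [-2.91 -2.45] 0.951
```

View pics/t9.png

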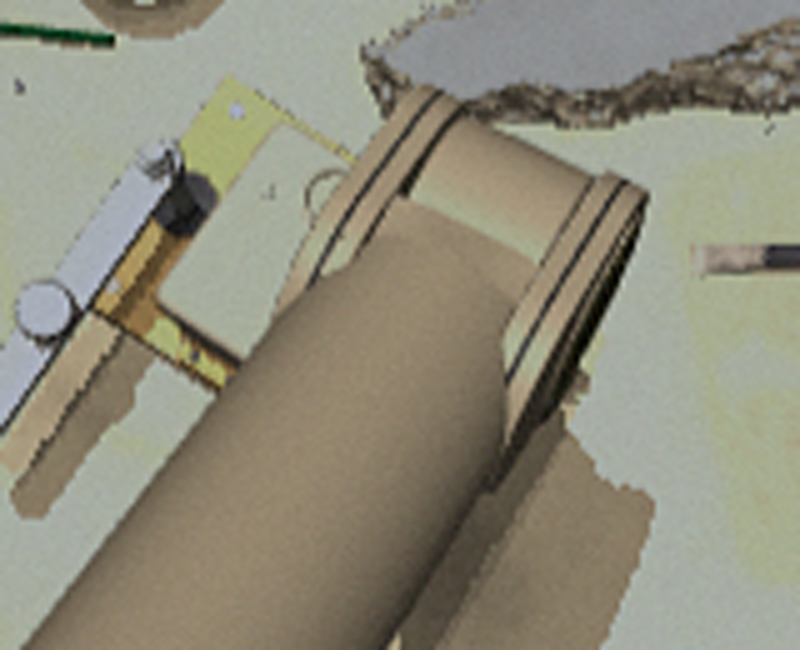

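Displacement at the rear top is about 2 mm, and the force has levelled off. That puts the lift between 2.7 and 3.9 mm, so another 4 mm of wedge will centre it in the band.

```bash
R='python3 -m crank'
$R '[[0.003,0,0,0],[0.006,0,0,0],[0.009,0,0,0],[0.01,0,0,0],[0.01,0,0,0]]'
$R '[[0,0,0,0],[0,0,0,0],[0,0,0,0],[0,0,0,0],[0,0,0,0]]'
$R '[[0,0,0,0],[0,0,0,0],[0,0,0,0],[0,0,0,0],[0,0,0,0]]'
python3 - <<'E'
from h import *
c=cam('top'); save(c,'pics/t10.png',(225,100,385,230),5)
a=cv2.imread('pics/t4.png',0); b=cv2.imread('pics/t10.png',0); b9=cv2.imread('pics/t9.png',0)
for ref in(a,b9):
    x,y,w=165,295,25; W=np.eye(2,3,dtype=np.float32); print(cv2.findTransformECC(ref[y-w:y+w,x-w:x+w],b[y-w:y+w,x-w:x+w],W,0)[0],W[:,2])
E
```

```text
clock: 16.15
position: [0.523, -0.0621, 0.0417]
ee_rot: [0.889, 0.458, -0.001, 0.001]
ft_force: [-5.7, -6.7, 8.0]
grip_width: 0.36
grasp_force: 59.3
clock: 16.57
position: [0.523, -0.0621, 0.0417]
ee_rot: [0.889, 0.458, -0.001, 0.001]
ft_force: [-3.9, -6.3, 7.1]
grip_width: 0.359
grasp_force: 59.3
clock: 16.98
position: [0.523, -0.0622, 0.0417]
ee_rot: [0.889, 0.458, -0.001, 0.001]
ft_force: [-4.7, -8.7, 7.5]
grip_width: 0.361
grasp_force: 59.3
0.9615814375764233 [-2.7132425 -2.1175296]
0.996418830179738 [-0.00756685  0.15707603]
```

Run:
```python
from h import *
f=lambda im:cv2.cvtColor(im,7).astype(np.float32)
a=f(np.load('s_ref.npy')); s=cam('scene'); b=np.mean([f(cam('scene')['color']) for _ in range(5)],0)
pr=lambda X,Y,Z:None
y=.956; bx=np.array([np.cos(y),np.sin(y),0]); o=np.array([.5812,.0238,.024])
for n,(u,v,wx,wy) in dict(front_mark=(282,135,4,4),cup=(232,208,8,8),rear_mark=(225,283,4,4),FLcorner=(468,165,5,4),left_mid=(440,230,5,5),RLedge=(375,368,4,4),stud=(497,190,3,3)).items():
    U,V=(u+.5)/6-.5+235,(v+.5)/6-.5+190
    k=lambda i,U,V:cv2.getRectSubPix(i,((2*wx+1),(2*wy+1)),(U,V))
    up=lambda i:cv2.resize(i,None,fx=4,fy=4,interpolation=cv2.INTER_CUBIC)
    W=np.eye(2,3,dtype=np.float32)
    try: cc,W=cv2.findTransformECC(up(k(a,U,V)),up(k(b,U,V)),W,0,(3,100,1e-5),None,3)
    except cv2.error: print(n,'fail'); continue
    P=ray(s,[(U,V)],.084)[0]; X=(P-o)@bx; h=.004; r=(.065-X)/.13
    g=lambda d:(proj(s,P+d)-proj(s,P))[0].round(2)
    print(n,'X',X.round(3),'shift',W[:,2].round(3)/4,round(cc,3),'pred slide0.2+h4',g(bx*(.0002+.46*h)+[0,0,h*r]),'pred slide2',g(bx*.002))
```

```text
front_mark fail
cup X 0.014 shift [-0.5655  0.6775] 0.899 pred slide0.2+h4 [-0.37  0.26] pred slide2 [-0.31  0.54]
rear_mark fail
FLcorner X -0.052 shift [-0.77375  3.50225] 0.72 pred slide0.2+h4 [-0.29 -0.15] pred slide2 [-0.27  0.53]
left_mid X -0.013 shift [-0.28625 -0.0415 ] 0.995 pred slide0.2+h4 [-0.3   0.11] pred slide2 [-0.28  0.55]
RLedge X 0.066 shift [-0.18625  0.249  ] 0.992 pred slide0.2+h4 [-0.31  0.61] pred slide2 [-0.3   0.59]
stud fail
```

```bash
python3 -c "
from h import *
st(); print(manip.hand_in())"
```

```text
{'clock': 17.333, 'position': [0.523, -0.062, 0.042], 'ee_rot': [0.889, 0.458, -0.001, 0.001], 'joint_pos': [-0.788, 0.531, 0.998, 1.967, -0.55, 0.945, -0.133], 'ft_force': [-4.599, -7.054, 7.679], 'grip_width': 0.362, 'grasp_force': 59.32}
[[ 0.58   0.815 -0.001]
 [ 0.815 -0.58  -0.002]
 [-0.002  0.    -1.   ]]
the job is handed in; nothing more can be done
None
```

The job is handed in, with no verdict returned: the bar is swung to about 1.6 rad and the small wedge, still gripped at 59 N, is in the notch under the front edge; by wedge travel and push force the lift is about 3.5–4.7 mm, but the pictures could not measure it directly.

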